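# Sort the clock weights by feel

## Task

Two look-alike brass clock weights stand in the wooden rack, and each may be loaded with lead or just an empty shell. Take them one at a time: lift it a finger's breadth clear of the rack, hold it still there for a second to feel whether it is heavy or light, and put it away, then do the same with the other: a loaded one goes fully home in either well of the dark steel block, an empty one stands upright on the floor of the grey tray. Lower them gently all the way down before letting go (no dropping), knock nothing over and leave the other things on the bench where they are.

Things in the scene. Friction and masses are not known exactly. Their poses are not given: they have to be found in the camera images.
- shell_a: Capped brass clock weight: upright cylinder 40 mm across, 88 mm tall, 14 mm knob on top (100 mm over all), foot chamfered 3 mm. Origin at the centre of its underside, z up its axis. Starts in a rack recess. Loaded (480 to 620 g in all, core has 1 to 2 mm play) or an empty shell (about 160 g): only its weight tells; both, one or neither of the two may be loaded.
- shell_b: Capped brass clock weight: upright cylinder 40 mm across, 88 mm tall, 14 mm knob on top (100 mm over all), foot chamfered 3 mm. Origin at the centre of its underside, z up its axis. Starts in a rack recess. Loaded (480 to 620 g in all, core has 1 to 2 mm play) or an empty shell (about 160 g): only its weight tells; both, one or neither of the two may be loaded.
- rack: The light wooden rack, a fixed slab 80 x 180 mm and 20 mm high, with two round recesses 8 mm deep and 44 mm across, 90 mm apart along its y axis. Origin at the centre of its underside; the recess floors are 12 mm above the bench.
- rack_hole0 (a point): Centre of the mouth of one rack recess (at -45 mm along the rack's y), level with the rack's top, 20 mm above the bench.
- rack_hole1 (a point): Centre of the mouth of the other rack recess (at +45 mm along the rack's y).
- block: The dark steel well block for loaded weights, fixed, 80 x 180 mm and 50 mm high, with two round wells 42 mm across and 35 mm deep, 90 mm apart along its y axis. Origin at the centre of its underside; the well floors are 15 mm above the bench. The well mouths have a 2 mm chamfer.
- block_hole0 (a point): Centre of the mouth of one well (at -45 mm along the block's y), level with the block's top, 50 mm above the bench.
- block_hole1 (a point): Centre of the mouth of the other well (at +45 mm along the block's y).
- tray: The grey tray for empty shells, fixed, open on top, 110 mm (its x) x 190 mm (its y), 22 mm high, walls and floor 5 mm thick. Origin at the centre of its underside; its floor is 5 mm above the bench. It has room for both weights side by side along its y.
- loupe: Bystander: a black eye loupe, 36 mm across and 34 mm high, standing on the bench. Leave alone.
- driver: Bystander: a small screwdriver 130 mm long lying on the bench. Leave alone.
- holder: Bystander: a steel watch movement holder, about 65 x 36 x 28 mm, on the bench. Leave alone.
Mind the look-alikes: they are no part of the job. Leave any red or turquoise look-alike of the shell_a alone.

How it is judged (in metres and radians):
On the way, in this order (a step that is already met when the one before it is completed fails the run):
1. one weight is lifted just clear of its rack recess and held still there (((z of shell_a in the frame of rack between 0.015 and 0.055 m and contact force between shell_a and rack below 0.1 N and (horizontal distance between shell_a and rack_hole0 below 0.015 m or horizontal distance between shell_a and rack_hole1 below 0.015 m) and linear speed of shell_a below 0.02 m/s and angle between shell_a's own z axis and vertical below 0.2 rad) or (z of shell_b in the frame of rack between 0.015 and 0.055 m and contact force between shell_b and rack below 0.1 N and (horizontal distance between shell_b and rack_hole0 below 0.015 m or horizontal distance between shell_b and rack_hole1 below 0.015 m) and linear speed of shell_b below 0.02 m/s and angle between shell_b's own z axis and vertical below 0.2 rad))), for 0.4 s.
2. with the first weight put away in the block or the tray, the other is lifted just clear of its recess and held still there (((((horizontal distance between shell_a and block_hole0 below 0.004 m and z of shell_a in the frame of block below 0.0185 m and angle between shell_a's own z axis and vertical below 0.08 rad) or (horizontal distance between shell_a and block_hole1 below 0.004 m and z of shell_a in the frame of block below 0.0185 m and angle between shell_a's own z axis and vertical below 0.08 rad) or (x of shell_a in the frame of tray between -0.05 and 0.05 m and y of shell_a in the frame of tray between -0.09 and 0.09 m and z of shell_a in the frame of tray below 0.009 m and angle between shell_a's own z axis and vertical below 0.08 rad)) and (z of shell_b in the frame of rack between 0.015 and 0.055 m and contact force between shell_b and rack below 0.1 N and (horizontal distance between shell_b and rack_hole0 below 0.015 m or horizontal distance between shell_b and rack_hole1 below 0.015 m) and linear speed of shell_b below 0.02 m/s and angle between shell_b's own z axis and vertical below 0.2 rad)) or (((horizontal distance between shell_b and block_hole0 below 0.004 m and z of shell_b in the frame of block below 0.0185 m and angle between shell_b's own z axis and vertical below 0.08 rad) or (horizontal distance between shell_b and block_hole1 below 0.004 m and z of shell_b in the frame of block below 0.0185 m and angle between shell_b's own z axis and vertical below 0.08 rad) or (x of shell_b in the frame of tray between -0.05 and 0.05 m and y of shell_b in the frame of tray between -0.09 and 0.09 m and z of shell_b in the frame of tray below 0.009 m and angle between shell_b's own z axis and vertical below 0.08 rad)) and (z of shell_a in the frame of rack between 0.015 and 0.055 m and contact force between shell_a and rack below 0.1 N and (horizontal distance between shell_a and rack_hole0 below 0.015 m or horizontal distance between shell_a and rack_hole1 below 0.015 m) and linear speed of shell_a below 0.02 m/s and angle between shell_a's own z axis and vertical below 0.2 rad)))), for 0.4 s.
At the end, for the whole second after the job is handed in: Each loaded weight stands fully home in a well of the block (within 3.5 mm of the well's floor, 4 mm of its centre, 0.08 rad of upright) and each empty one stands upright on the tray's floor (within 4 mm of the floor, 0.08 rad of upright), at rest (((((horizontal distance between shell_a and block_hole0 below 0.004 m and z of shell_a in the frame of block below 0.0185 m and angle between shell_a's own z axis and vertical below 0.08 rad) or (horizontal distance between shell_a and block_hole1 below 0.004 m and z of shell_a in the frame of block below 0.0185 m and angle between shell_a's own z axis and vertical below 0.08 rad)) and contact force between shell_a and block above 3.2 N) or ((x of shell_a in the frame of tray between -0.05 and 0.05 m and y of shell_a in the frame of tray between -0.09 and 0.09 m and z of shell_a in the frame of tray below 0.009 m and angle between shell_a's own z axis and vertical below 0.08 rad) and contact force between shell_a and tray below 3.2 N)) and ((((horizontal distance between shell_b and block_hole0 below 0.004 m and z of shell_b in the frame of block below 0.0185 m and angle between shell_b's own z axis and vertical below 0.08 rad) or (horizontal distance between shell_b and block_hole1 below 0.004 m and z of shell_b in the frame of block below 0.0185 m and angle between shell_b's own z axis and vertical below 0.08 rad)) and contact force between shell_b and block above 3.2 N) or ((x of shell_b in the frame of tray between -0.05 and 0.05 m and y of shell_b in the frame of tray between -0.09 and 0.09 m and z of shell_b in the frame of tray below 0.009 m and angle between shell_b's own z axis and vertical below 0.08 rad) and contact force between shell_b and tray below 3.2 N)) and linear speed of each of shell_a, shell_b below 0.02 m/s); the robot touches nothing.
It fails at once if a weight is pressed or banged into the block or the tray with more than 35 N (contact force between any of shell_a, shell_b and block above 35 N or contact force between any of shell_a, shell_b and tray above 35 N).
It fails at once if a weight is let fall: it moves at over 0.35 m/s (a drop of more than about 6 mm) with no finger on it ((linear speed of shell_a above 0.35 m/s and contact force between shell_a and the fingers below 0.1 N) or (linear speed of shell_b above 0.35 m/s and contact force between shell_b and the fingers below 0.1 N)).
It fails at once if a weight is tipped over (angle between any of shell_a, shell_b's own z axis and vertical above 0.5 rad).
It fails at once if a bystander is moved by more than 2 cm (distance of any of loupe, driver, holder from where it was at the start of the episode above 0.02 m).
It also fails if it takes over 69 s, if anything falls off the work surface, if the arm or the gripper's body presses on something with over 40 N, if the wrist force passes 120 N, or if a joint passes its speed limit or range.

## Robot

A 7-joint arm with a two-finger parallel gripper is mounted at the origin on the work surface. World frame = base frame: x ahead of the robot, y to its left, z up, the work surface at z = 0. Lengths are in mm, angles in rad, forces in N, time in s.
With the tool pointing down it reaches from about 400 to 875 mm from the base axis. Payload 4.4 kg.
Tool frame: the origin (TCP) lies between the finger pads; the fingertips stand ctrl.tcp_to_tips ahead of it and the grasp point (between the pads) lies 8 mm behind it (ctrl.tcp_to_tips is the distance from the TCP to the fingertips, in mm); z points along the fingers, y is the direction in which the jaws open and shut (so a half turn about z gives the same grasp; the last joint's range is limited). The gripper opens to 85 mm and grips with 20 to 120 N. Pads are 22 mm wide; open, the fingers measure 114 mm over their backs; the gripper's body (76 mm by 85 mm) begins 54 mm behind the grasp point. The pads swing forward as they close: fully open they stand 13 mm farther back than shut.
Start: joints at [1.114, 0.628, 0.038, 1.517, -0.027, 0.996, -0.02], TCP at [247.631, -600.996, 242.313] pointing down, gripper open.
Joint ranges: [-3.06, 3.06], [-0.37, 2.12], [-1.25, 1.32], [0.18, 2.47], [-1.1, 4.24], [0.23, 1.98], [-2.94, 2.94]. Speed limits (rad/s): [2.57, 2.57, 3.14, 3.14, 3.14, 3.14, 3.14].

## Interface

Orientations are given as [roll, pitch, yaw] about the fixed x, y, z axes, in that order (R = Rz(yaw) Ry(pitch) Rx(roll)).
In Python, from cell import ctrl gives the robot as it stands.
- The arm moves only by the tool send_rows, never from a script. Its argument "rows" is a list of rows, each an object of numbers: "x", "y", "z": the shift along the world's x, y, z in cm; "roll": the turn about the world's z in degrees; "claw": the closure, from 0 (fully open) to 1 (shut). A call has 1 to 5 rows; each row is the pose to reach, as a shift and turn from the pose commanded when the call began; what a row does not reach only later rows make up. A row lasts 1/12 s, in which the tool goes at most 41.7 mm and 7.16 degrees, less where a joint would pass 70% of its speed; a pose out of reach is approached as far as the arm can. A call with a gripper value outside its range is refused whole. The fingers move at their own pace and stop on an object; the grip force is fixed at half the most. Time passes only in rows, so rows that repeat a pose let the fingers close. It gives the time, the measured TCP pose, the force and the opening at its end, in the units of the state.
- ctrl.read_state(): the state, without advancing time (a new reading comes with each control period).
- ctrl.get_image(name): name is "scene" or "top"; returns (picture, depth): 420x560x3 uint8, blue, green, red; 420x560 float32, mm along the optical axis (not along the pixel's ray), 0 where there is no reading.
- ctrl.get_calibration(name): a dict with "intrinsics" (3x3 intrinsics, pixels), "T" (4x4, takes a point from camera to world coordinates). Camera axes: x right, y down, z forward; pixel columns grow to the right and rows downward; lengths in mm; the calibration is good to about 2 mm. A picture is of the moment at which its call begins. get_calibration takes no time and is no camera call.
- ctrl.finish_job(): hands the job in, once; it reports no verdict.
Trained networks look in the newest picture that a camera, given by its name, has taken for a name from the list of things; names that differ only in an ending like _2 or _b are one class to them, and where a whole thing is asked for, a point or a joint stands for the part that bears it (a point fixed in the world has none). Each returns a list of dicts, best first, with "confidence" (0 to 1); they miss things now and then, are a little off and sometimes report something else, mostly with a low value. They report only what shows in the picture. A call takes as long as a camera call. They do not tell look-alikes from the thing itself.
- ctrl.recognise(camera, query): "uv" ([column, row] in pixels, amid what is visible of it).
- ctrl.regions_of(camera, query): "region" (420x560 bool, what is visible of it) and "uv" ([column, row] in pixels, amid what is visible of it).
- ctrl.place_of(camera, query): "uv" ([column, row] in pixels: a listed point, or the origin of a listed thing).
The state is a dict: "clock": time; "qpos": joint angles; "qd": joint speeds; "tau": joint torques, N m; "eef_pos": TCP position; "tool_rot": TCP orientation; "force": force on the tool from outside, world axes, zero at the start; "torque": the same for the moment, N m; "width": finger opening in mm.
Only numpy, scipy, OpenCV 4.12 (cv2) and the standard library are available. Lean on these libraries where they do the work, as an engineer would, in place of code of your own. Each camera call takes 0.05 s, during which the arm holds its last target. There are 200 camera calls.

## Working session

There is one attempt and no reset: what is moved stays moved. The work goes in short steps, Python scripts to look and compute and a tool call to move; the robot and the scene stay as the last step left them, time stands still between calls to the robot, and variables do not carry over. Pictures are saved under pics/ and viewed, on a budget of 10 in all, crops included, one or two more only if the job needs it, and the job is handed in when it is done.

Besides the shell and the picture viewer there is one more tool, called after "Request:" as name(argument=value, ...), one argument or row to a line, values as JSON. send_rows: Moves the arm, as the interface text tells. Its arguments: {"type":"object","properties":{"rows":{"type":"array"}},"required":["rows"]}

```bash
ls; mkdir -p pics; cat > h.py <<'E'
from cell import ctrl
import numpy as np, cv2
def world(cam,u,v,z=None,d=None):
    c=ctrl.get_calibration(cam);K=np.array(c["intrinsics"]);T=np.array(c["T"])
    r=np.linalg.inv(K)@[u,v,1.]
    if z is not None: d=(z-T[2,3])/(T[:3,:3]@r)[2]
    return T[:3,:3]@(r*d)+T[:3,3]
def pix(cam,p):
    c=ctrl.get_calibration(cam);K=np.array(c["intrinsics"]);T=np.linalg.inv(np.array(c["T"]))
    q=K@(T[:3,:3]@np.array(p)+T[:3,3]);return q[:2]/q[2]
def cloud(cam,dep):
    c=ctrl.get_calibration(cam);K=np.array(c["intrinsics"]);T=np.array(c["T"])
    v,u=np.mgrid[:420,:560];r=np.stack([u,v,np.ones_like(u)],-1)@np.linalg.inv(K).T
    return (r*dep[...,None])@T[:3,:3].T+T[:3,3]
E
python3 - <<'E'
from h import *
np.set_printoptions(precision=1,suppress=True)
for c in("scene","top"):
    im,d=ctrl.get_image(c);cv2.imwrite(f"pics/{c}0.png",im);np.save(f"{c}0.npy",d)
    print(c,ctrl.get_calibration(c)["T"][:3,3])
    for q,z in(("shell_a",0),("rack_hole0",20),("rack_hole1",20),("block_hole0",50),("block_hole1",50),("tray",5),("rack",0),("block",0)):
        for r in ctrl.place_of(c,q): print(q,np.round(r["uv"]),round(r["confidence"],2),world(c,*r["uv"],z=z))
print(ctrl.read_state(),ctrl.tcp_to_tips)
E
```

```text
pics
scene [1411.6  335.8  679.9]
shell_a [305. 257.] 0.95 [598.4  65.6  -0. ]
shell_a [251. 292.] 0.95 [743.5   9.    0. ]
shell_a [253. 224.] 0.74 [532.9 -87.8   0. ]
shell_a [268. 252.] 0.61 [616.1 -12.7   0. ]
rack_hole0 [306. 256.] 0.91 [619.7  74.6  20. ]
rack_hole0 [414. 236.] 0.64 [454.2 268.5  20. ]
rack_hole0 [265. 245.] 0.61 [619.  -18.2  20. ]
rack_hole1 [306. 256.] 0.91 [619.7  74.6  20. ]
rack_hole1 [414. 236.] 0.64 [454.2 268.5  20. ]
rack_hole1 [265. 245.] 0.61 [619.  -18.2  20. ]
block_hole0 [457. 246.] 0.82 [494.9 358.8  50. ]
block_hole0 [302. 258.] 0.75 [663.4  82.4  50. ]
block_hole0 [412. 236.] 0.74 [498.  267.4  50. ]
block_hole1 [457. 246.] 0.82 [494.9 358.8  50. ]
block_hole1 [302. 258.] 0.75 [663.4  82.4  50. ]
block_hole1 [412. 236.] 0.74 [498.  267.4  50. ]
tray [205. 193.] 0.63 [ 467.2 -253.3    5. ]
rack [286. 260.] 0.77 [623.9  32.7   0. ]
rack [286. 215.] 0.29 [467.1 -31.1   0. ]
rack [302. 256.] 0.16 [598.3  60.1   0. ]
block [432. 261.] 0.93 [498.7 318.8   0. ]
top [ 415.9   -5.4 1126.1]
shell_a [243. 206.] 0.8 [624.7  71.7   0. ]
shell_a [275. 204.]
[... 203 characters left out ...]
5  20. ]
rack_hole1 [243. 209.] 0.92 [613.7  68.8  20. ]
rack_hole1 [275. 203.] 0.71 [627.3 -14.5  20. ]
block_hole0 [131. 252.] 0.91 [505.7 353.4  50. ]
block_hole1 [131. 252.] 0.91 [505.7 353.4  50. ]
tray [368. 268.] 0.62 [ 452. -255.    5.]
tray [242. 208.] 0.18 [620.6  74.3   5. ]
block [151. 258.] 0.86 [493. 318.  -0.]
{'clock': 0.9, 'qpos': array([ 1.1,  0.6,  0. ,  1.5, -0. ,  1. , -0. ]), 'qd': array([ 0.,  0.,  0., -0.,  0., -0., -0.]), 'tau': array([  0. , -56.3,   1.2, -19.4,   0. ,   0. ,   0. ]), 'eef_pos': array([ 247.6, -601. ,  242.3]), 'tool_rot': array([ 3.1, -0. ,  0.4]), 'force': array([ 0.6, -0.5, -0.7]), 'torque': array([ 0.,  0., -0.]), 'width': 85.3355279587969} 11.0
```

View pics/scene0.png

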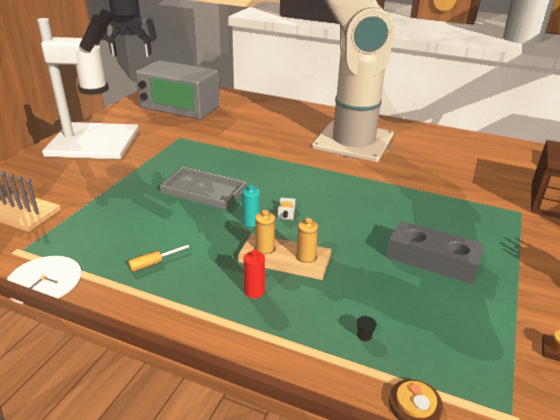

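View pics/top0.png

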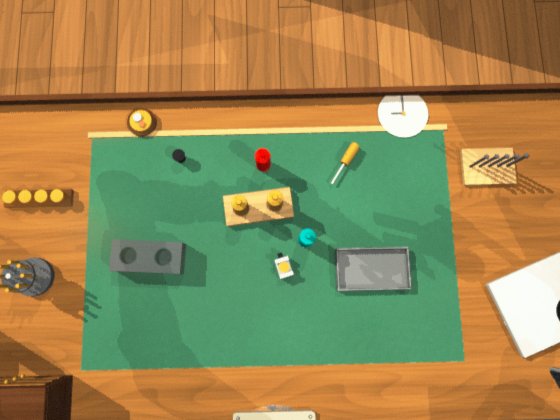

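```bash
python3 - <<'E'
from h import *
np.set_printoptions(precision=1,suppress=True)
from scipy.ndimage import label
d=np.load("top0.npy");P=cloud("top",d)
z=P[...,2]
for lo,hi in((80,110),(40,58),(14,26),(26,40)):
    m=((z>lo)&(z<hi)&(d>0)&(P[...,0]>300)).astype(np.uint8)
    l,n=label(m)
    for i in range(1,n+1):
        q=P[l==i]
        if len(q)>25:
            r=cv2.minAreaRect(q[:,:2].astype(np.float32))
            print(lo,len(q),"mean",q.mean(0),"rect",np.round(r[0],1),np.round(r[1],1),round(r[2],1))
E
```

```text
80 191 mean [738.3  14.8  88.1] rect [740.   15.2] [35.9 40.8] 89.0
80 30 mean [ 718.3 -572.3   96.6] rect [ 718.9 -572.5] [10.8  8.3] 10.4
80 29 mean [ 717.9 -597.1   97.2] rect [ 718.  -597.6] [10.6  7.6] 8.1
80 32 mean [ 718.1 -622.3   97.1] rect [ 719.1 -622.1] [10.3 11.1] 76.0
80 31 mean [ 718.  -646.9   96.9] rect [ 717.9 -647.9] [10.1  9.9] 70.6
80 30 mean [ 718.1 -547.4   96.2] rect [ 718.7 -548.6] [10.1 10.8] 38.2
80 200 mean [624.3 -14.2  98.4] rect [625.4 -14. ] [37.6 37.7] 88.3
80 202 mean [614.9  74.2  98.6] rect [615.9  74.9] [38.5 38.5] 20.8
80 206 mean [529.3 -92.8  88.3] rect [529.7 -93.2] [37.4 37.7] 88.1
80 702 mean [449.9 617.3  86.8] rect [450.1 618.9] [78.3 78.1] 52.9
40 28 mean [723.2  13.4  49. ] rect [724.1  13.3] [ 9.4 32. ] 5.9
40 1858 mean [493.  316.8  49. ] rect [493.3 317.8] [181.5  80.1] 86.0
14 66 mean [ 931.4 -722.3   20.1] rect [ 932.3 -725.1] [97.4  5.9] 89.8
14 27 mean [ 931.3 -795.6   19.2] rect [ 931.7 -796.9] [ 3.1 39. ] 0.2
14 306 mean [ 931.4 -458.4   20.3] rect [ 932.8 -464.1] [  8.  425.6] 0.0
14 189 mean [ 931.7 -108.2   20.4] rect [ 931.8
[... 772 characters left out ...]
35. ] 36.3
14 3507 mean [ 376.3 -665.4   18.6] rect [ 366.7 -684.5] [158.3 208.6] 21.2
14 607 mean [448.7 599.8  19.1] rect [449.3 606.7] [97.9 76.3] 0.5
26 3114 mean [938.7 -23.9  29.2] rect [938.5 -37.9] [1546.2   20.7] 90.0
26 130 mean [763.2 241.   33.1] rect [763.  241.4] [33.  33.5] 17.9
26 146 mean [659.3 642.5  34.8] rect [660.3 643.7] [33.5 33.8] 15.0
26 146 mean [659.4 601.   34.8] rect [660.5 603. ] [35.3 32.6] 62.8
26 146 mean [659.1 558.8  34.8] rect [658.8 558.9] [35.3 31.8] 89.8
26 148 mean [659.3 684.4  34.7] rect [661.  685.7] [35.9 33.3] 34.0
26 37 mean [499.7 377.6  33.3] rect [498.9 375.9] [15.3 40. ] 79.4
26 35 mean [441.7 -41.6  28. ] rect [442.7 -43.1] [23.3 20.5] 88.4
```

The scene view shows the two brass weights in the rack at about (265,233) and (307,243), with the red look-alike at (254,273) and the turquoise one at (251,207). The block is at (435,250) and the tray at (203,186). The top view agrees: weights at (240,204) and (275,200), block wells at (129,256) and (163,257), tray at (373,269). I'll start with the weight at (626,-14).

Request:
send_rows(
  rows=[
    {"x":1.9,"y":2.95,"z":0,"roll":3.65,"claw":0},
    {"x":3.8,"y":5.9,"z":0,"roll":7.3,"claw":0},
    {"x":5.7,"y":8.8,"z":0,"roll":11,"claw":0},
    {"x":7.6,"y":11.7,"z":0,"roll":14.6,"claw":0},
    {"x":9.45,"y":14.7,"z":0,"roll":18.3,"claw":0},
  ],
)

```text
clock: 1.32
eef_pos: [342.9, -452.8, 242.5]
tool_rot: [3.141, -0.0, 0.713]
force: [0.9, 0.2, -0.1]
width: 85.8
```

Request:
send_rows(
  rows=[
    {"x":1.9,"y":2.95,"z":0,"roll":3.65,"claw":0},
    {"x":3.8,"y":5.9,"z":0,"roll":7.3,"claw":0},
    {"x":5.7,"y":8.8,"z":0,"roll":11,"claw":0},
    {"x":7.6,"y":11.7,"z":0,"roll":14.6,"claw":0},
    {"x":9.45,"y":14.7,"z":0,"roll":18.3,"claw":0},
  ],
)

```text
clock: 1.73
eef_pos: [437.4, -305.8, 242.6]
tool_rot: [3.141, 0.0, 1.032]
force: [0.4, 0.2, -0.2]
width: 85.5
```

Request:
send_rows(
  rows=[
    {"x":1.9,"y":2.95,"z":0,"roll":3.65,"claw":0},
    {"x":3.8,"y":5.9,"z":0,"roll":7.3,"claw":0},
    {"x":5.7,"y":8.8,"z":0,"roll":11,"claw":0},
    {"x":7.6,"y":11.7,"z":0,"roll":14.6,"claw":0},
    {"x":9.45,"y":14.7,"z":0,"roll":18.3,"claw":0},
  ],
)

```text
clock: 2.15
eef_pos: [532.0, -158.8, 242.6]
tool_rot: [3.141, 0.0, 1.352]
force: [1.3, -0.5, -0.9]
width: 85.4
```

Request:
send_rows(
  rows=[
    {"x":1.9,"y":2.95,"z":0,"roll":3.65,"claw":0},
    {"x":3.8,"y":5.9,"z":0,"roll":7.3,"claw":0},
    {"x":5.7,"y":8.8,"z":0,"roll":11,"claw":0},
    {"x":7.6,"y":11.7,"z":0,"roll":14.6,"claw":0},
    {"x":9.45,"y":14.7,"z":0,"roll":18.3,"claw":0},
  ],
)

```text
clock: 2.57
eef_pos: [626.5, -11.9, 242.4]
tool_rot: [3.141, 0.0, 1.671]
force: [0.8, -0.8, 0.1]
width: 85.2
```

```bash
python3 - <<'E'
from h import *
np.set_printoptions(precision=1,suppress=True)
for cam in("top","scene"):
    d=np.load(cam+"0.npy");P=cloud(cam,d);z=P[...,2]
    for n,c,r,lo,hi in(("knobA",(616,75),15,98,125),("knobB",(626,-14),15,98,125),("capA",(616,75),25,80,110),("capB",(626,-14),25,80,110),("block",(493,318),130,44,58),("rack",(621,30),120,15,26)):
        m=(np.hypot(P[...,0]-c[0],P[...,1]-c[1])<r)&(z>lo)&(z<hi)
        q=P[m];q=q[np.abs(q[:,2]-np.median(q[:,2]))<3] if n in("block","rack") else q
        if len(q)<3: continue
        b=cv2.minAreaRect(q[:,:2].astype(np.float32));print(cam,n,len(q),q.mean(0),np.round(b[0],1),np.round(b[1],1),round(b[2],1),"zmax",q[:,2].max())
# holes in block top: circle of missing points
d=np.load("top0.npy");P=cloud("top",d)
for c in((496,363),(490,273)):
    m=(np.hypot(P[...,0]-c[0],P[...,1]-c[1])<32)&(P[...,2]<46)
    v,u=np.where(m); w=np.array([world("top",a,b,z=50) for a,b in zip(u,v)])
    print("well",len(w),w.mean(0),cv2.minEnclosingCircle(w[:,:2].astype(np.float32)))
E
```

```text
top knobA 97 [616.   74.6 102.9] [616.5  75.3] [27.9 27.5] 1.3 zmax 114.9021633412217
top knobB 92 [626.  -14.4 102.9] [626.6 -13.9] [27.3 27.8] 88.6 zmax 114.15504427354108
top capA 202 [614.9  74.2  98.6] [615.9  74.9] [38.5 38.5] 20.8 zmax 109.40615933588481
top capB 201 [624.4 -14.2  98.5] [625.4 -14. ] [37.6 37.7] 88.3 zmax 109.87589240405703
top block 1601 [493.  317.2  49.2] [493.3 317.8] [181.5  80.1] 86.0 zmax 52.14586076120304
top rack 1218 [618.5  28.2  19.1] [655.5  34.2] [149.8 179.9] 6.7 zmax 22.21133825187667
scene knobA 108 [619.6  75.9 104.2] [617.7  75.4] [25.9 28.7] 28.4 zmax 114.10706523137844
scene knobB 103 [629.9 -12.8 104.3] [629.5 -12.4] [21.4 27.3] 31.9 zmax 114.76958878001301
scene capA 314 [627.5  77.3  95.6] [621.2  75.3] [38.  38.9] 24.5 zmax 109.98630424601731
scene capB 295 [637.2 -10.7  95.4] [631.5 -13.1] [37.6 39.1] 34.6 zmax 109.6872427430867
scene block 1735 [497.7 319.7  49.9] [495.3 316.7] [180.5  86.3] 86.1 zmax 52.782786363572086
scene rack 1351 [628.7  41.2  20.3] [660.3  33.9] [157.3 181.4] 7.2 zmax 23.293441858853498
well 219 [495.5 360.9  50. ] ((491.59857177734375, 357.3492126464844), 27.317272186279297)
well 220 [489.9 271.8  50. ] ((488.4658203125, 274.2525939941406), 29.631511688232422)
```

Request:
send_rows(
  rows=[
    {"y":-0.2,"z":-3.5,"claw":0},
    {"y":-0.2,"z":-7,"claw":0},
    {"y":-0.2,"z":-10.5,"claw":0},
    {"y":-0.2,"z":-14,"claw":0},
    {"y":-0.2,"z":-17.3,"claw":0},
  ],
)

```text
$.rows[0]: bad value
```

Request:
send_rows(
  rows=[
    {"claw":0.2},
    {"claw":0.35},
    {"claw":0.5},
    {"claw":0.7},
    {"claw":1},
  ],
)

```text
$.rows[0]: bad value
```

Request:
send_rows(
  rows=[
    {"claw":1},
    {"claw":1},
    {"claw":1},
    {"claw":1},
    {"claw":1},
  ],
)

```text
$.rows[0]: bad value
```

All fields are required.

Request:
send_rows(
  rows=[
    {"x":0,"y":-0.2,"z":-3.5,"roll":0,"claw":0},
    {"x":0,"y":-0.2,"z":-7,"roll":0,"claw":0},
    {"x":0,"y":-0.2,"z":-10.5,"roll":0,"claw":0},
    {"x":0,"y":-0.2,"z":-14,"roll":0,"claw":0},
    {"x":0,"y":-0.2,"z":-17.3,"roll":0,"claw":0},
  ],
)

```text
clock: 2.98
eef_pos: [625.5, -15.1, 67.6]
tool_rot: [-3.142, 0.0, 1.668]
force: [1.3, 0.3, -0.5]
width: 85.6
```

Request:
send_rows(
  rows=[
    {"x":0,"y":0,"z":0,"roll":0,"claw":0.2},
    {"x":0,"y":0,"z":0,"roll":0,"claw":0.35},
    {"x":0,"y":0,"z":0,"roll":0,"claw":0.5},
    {"x":0,"y":0,"z":0,"roll":0,"claw":0.7},
    {"x":0,"y":0,"z":0,"roll":0,"claw":1},
  ],
)

```text
clock: 3.4
eef_pos: [627.3, -14.9, 72.1]
tool_rot: [3.137, 0.0, 1.668]
force: [-0.7, -0.2, 5.2]
width: 38.7
```

Request:
send_rows(
  rows=[
    {"x":0,"y":0,"z":0,"roll":0,"claw":1},
    {"x":0,"y":0,"z":0,"roll":0,"claw":1},
    {"x":0,"y":0,"z":0,"roll":0,"claw":1},
    {"x":0,"y":0,"z":0,"roll":0,"claw":1},
    {"x":0,"y":0,"z":0,"roll":0,"claw":1},
  ],
)

```text
clock: 3.82
eef_pos: [627.3, -14.9, 72.1]
tool_rot: [3.137, 0.0, 1.668]
force: [-0.9, -0.4, 6.7]
width: 38.6
```

Request:
send_rows(
  rows=[
    {"x":0,"y":0,"z":0.5,"roll":0,"claw":1},
    {"x":0,"y":0,"z":1.0,"roll":0,"claw":1},
    {"x":0,"y":0,"z":1.5,"roll":0,"claw":1},
    {"x":0,"y":0,"z":2.0,"roll":0,"claw":1},
    {"x":0,"y":0,"z":2.3,"roll":0,"claw":1},
  ],
)

```text
clock: 4.23
eef_pos: [625.8, -15.1, 93.0]
tool_rot: [3.141, -0.0, 1.668]
force: [-0.8, -0.5, -5.7]
width: 38.7
```

Request:
send_rows(
  rows=[
    {"x":0,"y":0,"z":0,"roll":0,"claw":1},
    {"x":0,"y":0,"z":0,"roll":0,"claw":1},
    {"x":0,"y":0,"z":0,"roll":0,"claw":1},
    {"x":0,"y":0,"z":0,"roll":0,"claw":1},
    {"x":0,"y":0,"z":0,"roll":0,"claw":1},
  ],
)

```text
clock: 4.65
eef_pos: [625.4, -15.0, 92.0]
tool_rot: [-3.141, -0.0, 1.668]
force: [0.1, 0.8, -5.3]
width: 38.4
```

Request:
send_rows(
  rows=[
    {"x":0,"y":0,"z":0,"roll":0,"claw":1},
    {"x":0,"y":0,"z":0,"roll":0,"claw":1},
    {"x":0,"y":0,"z":0,"roll":0,"claw":1},
    {"x":0,"y":0,"z":0,"roll":0,"claw":1},
    {"x":0,"y":0,"z":0,"roll":0,"claw":1},
  ],
)

```text
clock: 5.07
eef_pos: [625.6, -15.0, 92.3]
tool_rot: [-3.142, -0.0, 1.668]
force: [0.4, 0.3, -5.7]
width: 38.6
```

Request:
send_rows(
  rows=[
    {"x":0,"y":0,"z":0,"roll":0,"claw":1},
    {"x":0,"y":0,"z":0,"roll":0,"claw":1},
    {"x":0,"y":0,"z":0,"roll":0,"claw":1},
    {"x":0,"y":0,"z":0,"roll":0,"claw":1},
    {"x":0,"y":0,"z":0,"roll":0,"claw":1},
  ],
)

```text
clock: 5.48
eef_pos: [625.6, -15.0, 92.3]
tool_rot: [3.142, -0.0, 1.668]
force: [0.2, 0.2, -5.2]
width: 38.6
```

```bash
python3 - <<'E'
from h import *
im,d=ctrl.get_image("scene");cv2.imwrite("pics/s1.png",cv2.resize(im[160:320,180:380],None,fx=3,fy=3))
s=ctrl.read_state();print(s)
E
```

```text
{'clock': 5.5333, 'qpos': array([ 0.14324768,  0.7910809 , -0.27224589,  1.70340168,  0.30550212,
        0.68897943, -0.19182953]), 'qd': array([-0.00042174, -0.00075163, -0.00145588, -0.00051006,  0.00088042,
        0.00033228,  0.00034327]), 'tau': array([ 1.35527669e-03, -6.15756154e+01, -3.87853637e+00, -1.52170068e+01,
        9.34448704e-03,  3.24462468e-03, -6.45181922e-05]), 'eef_pos': array([625.64431342, -15.03521224,  92.33952432]), 'tool_rot': array([3.14154948e+00, 2.71274381e-06, 1.66832189e+00]), 'force': array([-0.66611712,  0.02798199, -5.27096932]), 'torque': array([-0.02350343, -0.00423603,  0.01956278]), 'width': 38.293888032039206}
```

View pics/s1.png

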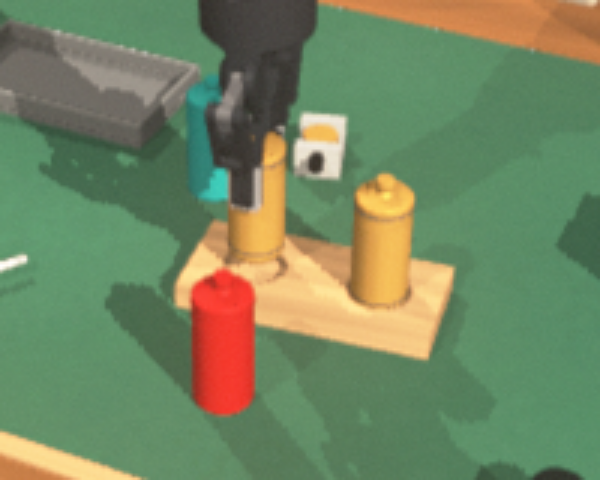

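The picture shows the weight at crop (257,200) upright in the jaws and clear of its recess. The force reads about -5.3 N against a -0.5 N baseline, so it weighs around 500 g and is loaded. It goes in the far well.

Request:
send_rows(
  rows=[
    {"x":0,"y":0,"z":1.5,"roll":0,"claw":1},
    {"x":0,"y":0,"z":4,"roll":0,"claw":1},
    {"x":0,"y":0,"z":7,"roll":0,"claw":1},
    {"x":0,"y":0,"z":10,"roll":0,"claw":1},
    {"x":0,"y":0,"z":11,"roll":0,"claw":1},
  ],
)

```text
clock: 5.95
eef_pos: [628.1, -14.6, 206.8]
tool_rot: [3.134, 0.0, 1.668]
force: [1.6, -0.7, -4.7]
width: 38.8
```

Request:
send_rows(
  rows=[
    {"x":-0.5,"y":1.5,"z":0,"roll":0,"claw":1},
    {"x":-1.4,"y":4,"z":0,"roll":0,"claw":1},
    {"x":-2.4,"y":7,"z":0,"roll":0,"claw":1},
    {"x":-3.4,"y":10,"z":0,"roll":0,"claw":1},
    {"x":-4.5,"y":13,"z":0,"roll":0,"claw":1},
  ],
)

```text
clock: 6.37
eef_pos: [579.8, 115.9, 201.4]
tool_rot: [-3.141, -0.0, 1.668]
force: [1.0, 0.2, -5.0]
width: 38.3
```

Request:
send_rows(
  rows=[
    {"x":-1,"y":3,"z":0,"roll":0,"claw":1},
    {"x":-2,"y":6,"z":0,"roll":0,"claw":1},
    {"x":-3,"y":9,"z":0,"roll":0,"claw":1},
    {"x":-4,"y":12,"z":0,"roll":0,"claw":1},
    {"x":-5,"y":15,"z":0,"roll":0,"claw":1},
  ],
)

```text
clock: 6.78
eef_pos: [529.5, 266.1, 201.4]
tool_rot: [-3.141, 0.001, 1.668]
force: [0.4, 0.6, -5.3]
width: 38.4
```

Request:
send_rows(
  rows=[
    {"x":-1,"y":3,"z":0,"roll":0,"claw":1},
    {"x":-2,"y":5.5,"z":0,"roll":0,"claw":1},
    {"x":-2.8,"y":7.8,"z":0,"roll":0,"claw":1},
    {"x":-3.4,"y":9.4,"z":0,"roll":0,"claw":1},
    {"x":-3.4,"y":9.7,"z":0,"roll":0,"claw":1},
  ],
)

```text
clock: 7.2
eef_pos: [493.2, 367.0, 201.6]
tool_rot: [-3.139, -0.004, 1.675]
force: [-0.1, -0.0, -5.7]
width: 38.6
```

Request:
send_rows(
  rows=[
    {"x":0,"y":0,"z":-2,"roll":0,"claw":1},
    {"x":0,"y":0,"z":-4,"roll":0,"claw":1},
    {"x":0,"y":0,"z":-6,"roll":0,"claw":1},
    {"x":0,"y":0,"z":-7,"roll":0,"claw":1},
    {"x":0,"y":0,"z":-7.5,"roll":0,"claw":1},
  ],
)

```text
clock: 7.62
eef_pos: [495.8, 360.4, 124.9]
tool_rot: [-3.138, 0.003, 1.668]
force: [0.4, 0.2, -6.0]
width: 38.9
```

```bash
python3 - <<'E'
from h import *
np.set_printoptions(precision=2,suppress=True)
im,d=ctrl.get_image("scene");np.save("s2.npy",d);cv2.imwrite("pics/s2.png",cv2.resize(im[140:290,370:510],None,fx=4,fy=4))
s=ctrl.read_state();print(s["eef_pos"],s["force"])
P=cloud("scene",d);x,y,z=P[...,0],P[...,1],P[...,2]
for y0,y1 in((0,0),):
  m=(np.hypot(x-506,y-363)<26)&(z>58)&(z<95)
  q=P[m];print(len(q),q.min(0),q.max(0))
  from scipy.optimize import least_squares
  f=least_squares(lambda p:np.hypot(q[:,0]-p[0],q[:,1]-p[1])-20,[496,362],loss="soft_l1");print(f.x,np.abs(f.fun).mean())
E
```

```text
[495.93 360.77 125.12] [-0.55  0.8  -6.02]
243 [497.2  340.17  64.92] [519.42 379.81  94.86]
[495.8  359.95] 1.1241376632622815
```

View pics/s2.png

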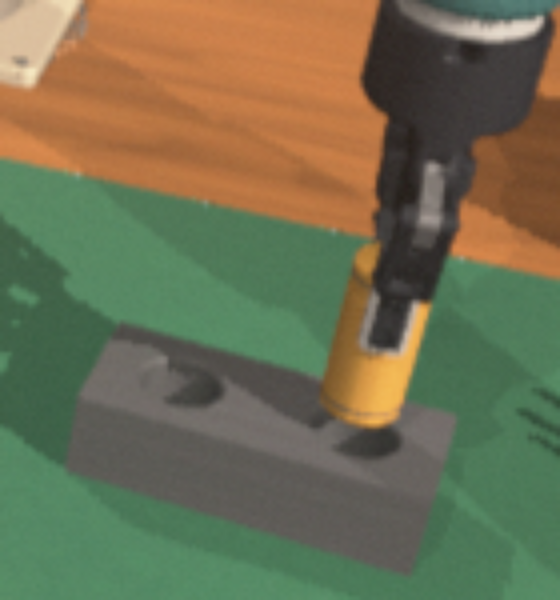

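```bash
python3 - <<'E'
from h import *
np.set_printoptions(precision=2,suppress=True)
for cam in("scene","top"):
  P=cloud(cam,np.load(cam+"0.npy"))
  for zt in (47.5,):
    for c in((496,362),(490,272)):
      pts=[]
      for v in range(420):
        for u in range(560):
          if 0<np.abs(P[v,u,2])<zt:
            w=world(cam,u,v,z=50)
            if np.hypot(w[0]-c[0],w[1]-c[1])<31: pts.append(w[:2])
      pts=np.array(pts,np.float32);print(cam,c,len(pts),pts.mean(0),cv2.minAreaRect(pts))
  m=(np.abs(P[...,2]-50)<2)&(np.hypot(P[...,0]-494,P[...,1]-317)<110)
  q=P[m];a=np.deg2rad(86.0);e=np.array([np.cos(a),np.sin(a)]);n=np.array([e[1],-e[0]])
  o=np.array([494,317]);L=(q[:,:2]-o)@e;W=(q[:,:2]-o)@n
  print(cam,"L",np.percentile(L,[.5,99.5]),"W",np.percentile(W,[.5,99.5]))
E
```

```text
Traceback (most recent call last):
  File "h.py", line 4, in world
    c=ctrl.get_calibration(cam);K=np.array(c["intrinsics"]);T=np.array(c["T"])
ValueError: time passes only in moves, steps and waits
```

```bash
python3 - <<'E'
from h import *
np.set_printoptions(precision=2,suppress=True)
for cam in("scene","top"):
  P=cloud(cam,np.load(cam+"0.npy"));C=ctrl.get_calibration(cam)["T"][:3,3]
  W=C+(P-C)*((50-C[2])/(P[...,2:]-C[2]))
  for c in((496,362),(490,272)):
    m=(P[...,2]<47.5)&(np.hypot(W[...,0]-c[0],W[...,1]-c[1])<29)
    q=W[m][:,:2].astype(np.float32);b=cv2.minAreaRect(q);print(cam,c,len(q),q.mean(0),np.round(b[0],1),np.round(b[1],1))
  m=(np.abs(P[...,2]-50)<2)&(np.hypot(P[...,0]-494,P[...,1]-317)<110)
  q=P[m];a=np.deg2rad(86.0);e=np.array([np.cos(a),np.sin(a)]);n=np.array([e[1],-e[0]])
  o=np.array([494,317]);L=(q[:,:2]-o)@e;V=(q[:,:2]-o)@n
  print(cam,"L",np.percentile(L,[.5,99.5]),"W",np.percentile(V,[.5,99.5]))
E
```

```text
scene (496, 362) 186 [499.95 361.84] [498.8 361.2] [36.9 40.5]
scene (490, 272) 175 [493.63 272.54] [491.4 272.8] [40.9 43.1]
scene L [-89.18  89.27] W [-40.18  43.18]
top (496, 362) 259 [496.15 361.28] [496.7 361.2] [50.5 51.2]
top (490, 272) 254 [489.89 271.65] [488.7 270.6] [53.  52.4]
top L [-88.61  89.41] W [-40.46  38.96]<stdin>:5: RuntimeWarning: divide by zero encountered in divide
<stdin>:5: RuntimeWarning: invalid value encountered in multiply
```

The picture shows the weight's foot at crop (365,415) hovering just over the far well at (365,440), and the empty well at (185,385). I'll shift about 1 mm in x and 1.5 mm in y, then lower gently.

Request:
send_rows(
  rows=[
    {"x":0.1,"y":0.15,"z":-0.4,"roll":0,"claw":1},
    {"x":0.1,"y":0.15,"z":-0.8,"roll":0,"claw":1},
    {"x":0.1,"y":0.15,"z":-1.2,"roll":0,"claw":1},
    {"x":0.1,"y":0.15,"z":-1.5,"roll":0,"claw":1},
    {"x":0.1,"y":0.15,"z":-1.8,"roll":0,"claw":1},
  ],
)

```text
clock: 8.08
eef_pos: [497.8, 363.6, 109.4]
tool_rot: [3.141, -0.0, 1.668]
force: [-0.0, 0.6, -5.8]
width: 38.2
```

Request:
send_rows(
  rows=[
    {"x":0,"y":0,"z":-0.1,"roll":0,"claw":1},
    {"x":0,"y":0,"z":-0.3,"roll":0,"claw":1},
    {"x":0,"y":0,"z":-0.5,"roll":0,"claw":1},
    {"x":0,"y":0,"z":-0.7,"roll":0,"claw":1},
    {"x":0,"y":0,"z":-0.8,"roll":0,"claw":1},
  ],
)

```text
clock: 8.5
eef_pos: [497.5, 363.2, 100.9]
tool_rot: [-3.141, 0.0, 1.668]
force: [0.3, -0.5, -5.2]
width: 38.5
```

Request:
send_rows(
  rows=[
    {"x":0,"y":0,"z":-0.2,"roll":0,"claw":1},
    {"x":0,"y":0,"z":-0.4,"roll":0,"claw":1},
    {"x":0,"y":0,"z":-0.7,"roll":0,"claw":1},
    {"x":0,"y":0,"z":-1,"roll":0,"claw":1},
    {"x":0,"y":0,"z":-1.2,"roll":0,"claw":1},
  ],
)

```text
clock: 8.92
eef_pos: [497.5, 363.2, 88.8]
tool_rot: [-3.141, 0.0, 1.668]
force: [-0.5, -1.2, -3.5]
width: 38.8
```

Request:
send_rows(
  rows=[
    {"x":0,"y":0,"z":-0.2,"roll":0,"claw":1},
    {"x":0,"y":0,"z":-0.4,"roll":0,"claw":1},
    {"x":0,"y":0,"z":-0.6,"roll":0,"claw":1},
    {"x":0,"y":0,"z":-0.7,"roll":0,"claw":1},
    {"x":0,"y":0,"z":-0.8,"roll":0,"claw":1},
  ],
)

```text
clock: 9.33
eef_pos: [497.5, 363.2, 81.2]
tool_rot: [-3.141, 0.0, 1.668]
force: [-1.1, -3.0, -2.5]
width: 38.7
```

Request:
send_rows(
  rows=[
    {"x":0,"y":-0.06,"z":0,"roll":0,"claw":1},
    {"x":0,"y":-0.06,"z":-0.1,"roll":0,"claw":1},
    {"x":0,"y":-0.06,"z":-0.2,"roll":0,"claw":1},
    {"x":0,"y":-0.06,"z":-0.3,"roll":0,"claw":1},
    {"x":0,"y":-0.06,"z":-0.4,"roll":0,"claw":1},
  ],
)

```text
clock: 9.75
eef_pos: [497.7, 363.0, 77.3]
tool_rot: [3.141, -0.0, 1.668]
force: [-0.4, -1.7, -4.6]
width: 38.4
```

Request:
send_rows(
  rows=[
    {"x":0,"y":0,"z":-0.1,"roll":0,"claw":1},
    {"x":0,"y":0,"z":-0.15,"roll":0,"claw":1},
    {"x":0,"y":0,"z":-0.2,"roll":0,"claw":1},
    {"x":0,"y":0,"z":-0.2,"roll":0,"claw":1},
    {"x":0,"y":0,"z":-0.2,"roll":0,"claw":1},
  ],
)

```text
clock: 10.17
eef_pos: [497.6, 363.0, 75.3]
tool_rot: [3.142, -0.0, 1.668]
force: [-1.6, -2.4, -4.1]
width: 38.6
```

Request:
send_rows(
  rows=[
    {"x":0,"y":-0.05,"z":-0.1,"roll":0,"claw":1},
    {"x":0,"y":-0.05,"z":-0.15,"roll":0,"claw":1},
    {"x":0,"y":-0.05,"z":-0.2,"roll":0,"claw":1},
    {"x":0,"y":-0.05,"z":-0.2,"roll":0,"claw":1},
    {"x":0,"y":-0.05,"z":-0.2,"roll":0,"claw":1},
  ],
)

```text
clock: 10.58
eef_pos: [497.6, 363.0, 75.2]
tool_rot: [3.141, -0.001, 1.669]
force: [-3.6, -2.7, 9.4]
width: 38.6
```

Request:
send_rows(
  rows=[
    {"x":0,"y":0,"z":-0.1,"roll":0,"claw":1},
    {"x":0,"y":0,"z":-0.1,"roll":0,"claw":1},
    {"x":0,"y":0,"z":-0.1,"roll":0,"claw":1},
    {"x":0,"y":0,"z":-0.1,"roll":0,"claw":1},
    {"x":0,"y":0,"z":-0.1,"roll":0,"claw":1},
  ],
)

```text
clock: 11.0
eef_pos: [497.6, 363.0, 75.1]
tool_rot: [3.14, -0.001, 1.668]
force: [-5.8, -3.6, 15.6]
width: 38.5
```

Bottomed out at TCP z 75, as predicted. I'll ease off the pressure, release and rise.

Request:
send_rows(
  rows=[
    {"x":0,"y":0,"z":0.2,"roll":0,"claw":1},
    {"x":0,"y":0,"z":0.2,"roll":0,"claw":0.5},
    {"x":0,"y":0,"z":0.2,"roll":0,"claw":0.3},
    {"x":0,"y":0,"z":0.2,"roll":0,"claw":0},
    {"x":0,"y":0,"z":0.2,"roll":0,"claw":0},
  ],
)

```text
clock: 11.42
eef_pos: [498.2, 363.0, 74.4]
tool_rot: [3.14, -0.001, 1.668]
force: [0.1, 0.4, -0.1]
width: 76.8
```

Request:
send_rows(
  rows=[
    {"x":0,"y":0,"z":0,"roll":0,"claw":0},
    {"x":0,"y":0,"z":0,"roll":0,"claw":0},
    {"x":0,"y":0,"z":0,"roll":0,"claw":0},
    {"x":0,"y":0,"z":2,"roll":0,"claw":0},
    {"x":0,"y":0,"z":5,"roll":0,"claw":0},
  ],
)

```text
clock: 11.83
eef_pos: [495.8, 360.9, 122.0]
tool_rot: [-3.136, 0.004, 1.669]
force: [1.5, 1.1, 1.1]
width: 85.3
```

Request:
send_rows(
  rows=[
    {"x":0,"y":0,"z":3,"roll":0,"claw":0},
    {"x":0,"y":0,"z":6,"roll":0,"claw":0},
    {"x":0,"y":0,"z":8,"roll":0,"claw":0},
    {"x":1,"y":-3,"z":10,"roll":0,"claw":0},
    {"x":2,"y":-6,"z":10,"roll":0,"claw":0},
  ],
)

```text
clock: 12.25
eef_pos: [518.7, 305.9, 228.8]
tool_rot: [3.134, -0.005, 1.673]
force: [1.3, 0.3, -0.2]
width: 85.4
```

```bash
python3 - <<'E'
from h import *
np.set_printoptions(precision=2,suppress=True)
im,d=ctrl.get_image("scene");cv2.imwrite("pics/s3.png",cv2.resize(im[140:290,260:510],None,fx=3,fy=3))
s=ctrl.read_state();print(s["eef_pos"],s["force"])
im,d=ctrl.get_image("top");P=cloud("top",d)
for c in((497,362),(616,75)):
    m=(np.hypot(P[...,0]-c[0],P[...,1]-c[1])<30)&(P[...,2]>80)&(P[...,2]<125);q=P[m]
    if len(q):
        b=cv2.minAreaRect(q[:,:2].astype(np.float32));print(len(q),q[:,2].max(),np.percentile(q[:,2],50),np.round(b[0],1),np.round(b[1],1))
E
```

```text
[522.19 294.36 226.45] [ 1.54 -6.88 -1.13]
9 104.48767608516698 101.36476183911145 [499.3 349.5] [13.4 20.4]
216 112.67171123877483 99.4563491900094 [615.7  74.8] [38. 39.]
```

View pics/s3.png

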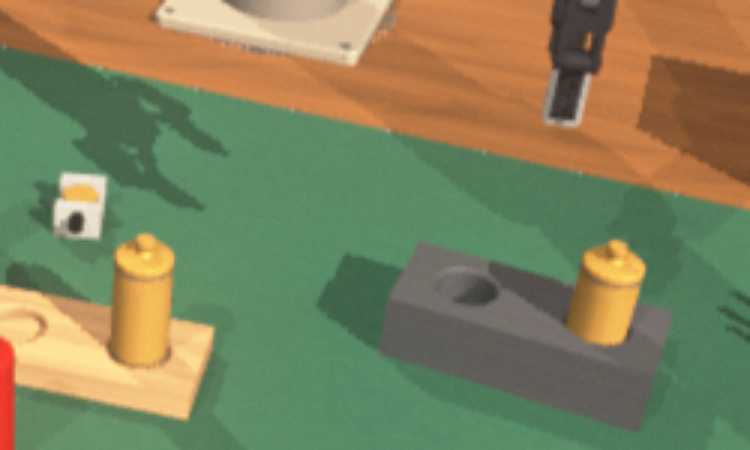

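The first weight stands upright in the far well at crop (605,295). The second is still in the rack at (143,300). Going for the second.

Request:
send_rows(
  rows=[
    {"x":1,"y":-2,"z":0,"roll":0,"claw":0},
    {"x":2.5,"y":-5,"z":0,"roll":0,"claw":0},
    {"x":4,"y":-8.5,"z":0,"roll":0,"claw":0},
    {"x":5.5,"y":-12,"z":0,"roll":0,"claw":0},
    {"x":7,"y":-15.5,"z":0,"roll":0,"claw":0},
  ],
)

```text
clock: 12.77
eef_pos: [587.9, 146.0, 224.1]
tool_rot: [-3.141, -0.0, 1.669]
force: [0.8, 0.1, 0.4]
width: 85.3
```

Request:
send_rows(
  rows=[
    {"x":1.2,"y":-3,"z":0,"roll":0,"claw":0},
    {"x":2.2,"y":-5.5,"z":0,"roll":0,"claw":0},
    {"x":2.9,"y":-7.3,"z":0,"roll":0,"claw":0},
    {"x":2.9,"y":-7.3,"z":0,"roll":0,"claw":0},
    {"x":2.9,"y":-7.3,"z":0,"roll":0,"claw":0},
  ],
)

```text
clock: 13.18
eef_pos: [616.7, 73.3, 223.8]
tool_rot: [-3.141, -0.0, 1.666]
force: [-1.4, 0.8, 0.4]
width: 85.3
```

Request:
send_rows(
  rows=[
    {"x":0,"y":0,"z":-2,"roll":0,"claw":0},
    {"x":0,"y":0,"z":-4,"roll":0,"claw":0},
    {"x":0,"y":0,"z":-5,"roll":0,"claw":0},
    {"x":0,"y":0,"z":-5,"roll":0,"claw":0},
    {"x":0,"y":0,"z":-5,"roll":0,"claw":0},
  ],
)

```text
clock: 13.6
eef_pos: [616.2, 75.8, 174.1]
tool_rot: [-3.141, -0.001, 1.67]
force: [0.1, -0.4, -0.0]
width: 85.6
```

Request:
send_rows(
  rows=[
    {"x":0,"y":0,"z":-3,"roll":0,"claw":0},
    {"x":0,"y":0,"z":-6,"roll":0,"claw":0},
    {"x":0,"y":0,"z":-8.5,"roll":0,"claw":0},
    {"x":0,"y":0,"z":-10.3,"roll":0,"claw":0},
    {"x":0,"y":0,"z":-10.5,"roll":0,"claw":0},
  ],
)

```text
clock: 14.02
eef_pos: [615.0, 74.7, 67.1]
tool_rot: [-3.137, 0.0, 1.669]
force: [-0.4, 0.1, 0.6]
width: 85.3
```

Request:
send_rows(
  rows=[
    {"x":0,"y":0,"z":0,"roll":0,"claw":0.2},
    {"x":0,"y":0,"z":0,"roll":0,"claw":0.35},
    {"x":0,"y":0,"z":0,"roll":0,"claw":0.5},
    {"x":0,"y":0,"z":0,"roll":0,"claw":0.7},
    {"x":0,"y":0,"z":0,"roll":0,"claw":1},
  ],
)

```text
clock: 14.43
eef_pos: [617.5, 74.7, 71.3]
tool_rot: [3.139, -0.0, 1.668]
force: [-1.2, 0.1, 6.0]
width: 38.4
```

Request:
send_rows(
  rows=[
    {"x":0,"y":0,"z":0,"roll":0,"claw":1},
    {"x":0,"y":0,"z":0,"roll":0,"claw":1},
    {"x":0,"y":0,"z":0,"roll":0,"claw":1},
    {"x":0,"y":0,"z":0,"roll":0,"claw":1},
    {"x":0,"y":0,"z":0,"roll":0,"claw":1},
  ],
)

```text
clock: 14.85
eef_pos: [617.5, 74.6, 71.3]
tool_rot: [3.139, -0.0, 1.668]
force: [-1.3, 0.5, 5.5]
width: 38.6
```

Request:
send_rows(
  rows=[
    {"x":0,"y":0,"z":0.5,"roll":0,"claw":1},
    {"x":0,"y":0,"z":1.0,"roll":0,"claw":1},
    {"x":0,"y":0,"z":1.5,"roll":0,"claw":1},
    {"x":0,"y":0,"z":2.0,"roll":0,"claw":1},
    {"x":0,"y":0,"z":2.3,"roll":0,"claw":1},
  ],
)

```text
clock: 15.27
eef_pos: [616.8, 74.4, 93.1]
tool_rot: [3.141, -0.0, 1.668]
force: [0.7, 0.3, -4.8]
width: 38.6
```

Request:
send_rows(
  rows=[
    {"x":0,"y":0,"z":0,"roll":0,"claw":1},
    {"x":0,"y":0,"z":0,"roll":0,"claw":1},
    {"x":0,"y":0,"z":0,"roll":0,"claw":1},
    {"x":0,"y":0,"z":0,"roll":0,"claw":1},
    {"x":0,"y":0,"z":0,"roll":0,"claw":1},
  ],
)

```text
clock: 15.68
eef_pos: [616.4, 74.4, 92.0]
tool_rot: [-3.141, -0.0, 1.668]
force: [0.2, -0.6, -4.3]
width: 38.5
```

Request:
send_rows(
  rows=[
    {"x":0,"y":0,"z":0,"roll":0,"claw":1},
    {"x":0,"y":0,"z":0,"roll":0,"claw":1},
    {"x":0,"y":0,"z":0,"roll":0,"claw":1},
    {"x":0,"y":0,"z":0,"roll":0,"claw":1},
    {"x":0,"y":0,"z":0,"roll":0,"claw":1},
  ],
)

```text
clock: 16.1
eef_pos: [616.6, 74.4, 92.3]
tool_rot: [3.142, -0.0, 1.668]
force: [0.1, 0.2, -5.2]
width: 38.4
```

Request:
send_rows(
  rows=[
    {"x":0,"y":0,"z":0,"roll":0,"claw":1},
    {"x":0,"y":0,"z":0,"roll":0,"claw":1},
    {"x":0,"y":0,"z":0,"roll":0,"claw":1},
    {"x":0,"y":0,"z":0,"roll":0,"claw":1},
    {"x":0,"y":0,"z":0,"roll":0,"claw":1},
  ],
)

```text
clock: 16.52
eef_pos: [616.6, 74.4, 92.3]
tool_rot: [3.142, -0.0, 1.668]
force: [-0.4, -0.1, -4.5]
width: 38.7
```

```bash
python3 - <<'E'
from h import *
im,d=ctrl.get_image("scene");cv2.imwrite("pics/s4.png",cv2.resize(im[160:290,180:480],None,fx=2.5,fy=2.5))
s=ctrl.read_state();print(s["eef_pos"],s["force"])
E
```

```text
[616.64978128  74.40416775  92.31851293] [ 0.09152693 -0.91785444 -4.92504674]
```

View pics/s4.png

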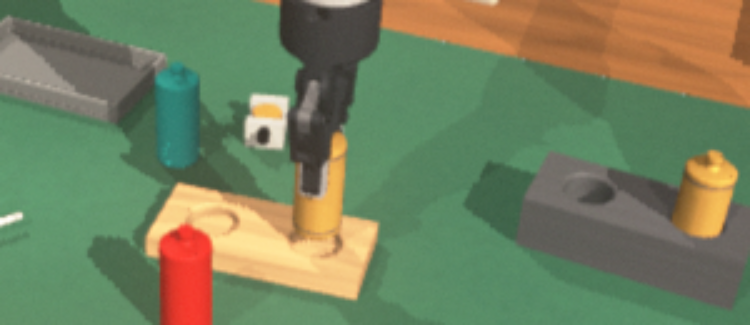

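The weight at crop (318,190) is upright and clear of its recess; about -4.8 N means it is loaded too. It goes in the near well.

Request:
send_rows(
  rows=[
    {"x":0,"y":0,"z":1.5,"roll":0,"claw":1},
    {"x":0,"y":0,"z":4,"roll":0,"claw":1},
    {"x":0,"y":0,"z":7,"roll":0,"claw":1},
    {"x":0,"y":0,"z":10,"roll":0,"claw":1},
    {"x":0,"y":0,"z":11,"roll":0,"claw":1},
  ],
)

```text
clock: 16.98
eef_pos: [619.0, 75.1, 206.8]
tool_rot: [3.134, -0.001, 1.668]
force: [2.5, -0.3, -5.3]
width: 38.6
```

Request:
send_rows(
  rows=[
    {"x":-1,"y":1.6,"z":0,"roll":0,"claw":1},
    {"x":-2.8,"y":4.4,"z":0,"roll":0,"claw":1},
    {"x":-4.6,"y":7.2,"z":0,"roll":0,"claw":1},
    {"x":-6.4,"y":10,"z":0,"roll":0,"claw":1},
    {"x":-8.2,"y":12.9,"z":0,"roll":0,"claw":1},
  ],
)

```text
clock: 17.4
eef_pos: [533.3, 203.9, 201.5]
tool_rot: [-3.141, 0.0, 1.667]
force: [1.1, -0.2, -5.8]
width: 38.7
```

Request:
send_rows(
  rows=[
    {"x":-1.8,"y":2.8,"z":0,"roll":0,"claw":1},
    {"x":-3.4,"y":5.3,"z":0,"roll":0,"claw":1},
    {"x":-4.4,"y":6.9,"z":0,"roll":0,"claw":1},
    {"x":-4.4,"y":6.9,"z":0,"roll":0,"claw":1},
    {"x":-4.4,"y":6.9,"z":0,"roll":0,"claw":1},
  ],
)

```text
clock: 17.82
eef_pos: [489.3, 273.8, 201.7]
tool_rot: [-3.141, -0.0, 1.672]
force: [0.4, -0.9, -5.0]
width: 38.9
```

Request:
send_rows(
  rows=[
    {"x":0,"y":0,"z":-2,"roll":0,"claw":1},
    {"x":0,"y":0,"z":-4,"roll":0,"claw":1},
    {"x":0,"y":0,"z":-6,"roll":0,"claw":1},
    {"x":0,"y":0,"z":-7.2,"roll":0,"claw":1},
    {"x":0,"y":0,"z":-7.5,"roll":0,"claw":1},
  ],
)

```text
clock: 18.23
eef_pos: [489.9, 269.8, 124.5]
tool_rot: [-3.137, 0.003, 1.666]
force: [-1.2, -1.3, -5.3]
width: 38.6
```

Request:
send_rows(
  rows=[
    {"x":0,"y":0,"z":0,"roll":0,"claw":1},
    {"x":0,"y":0,"z":0,"roll":0,"claw":1},
    {"x":0,"y":0,"z":0,"roll":0,"claw":1},
    {"x":0,"y":0,"z":0,"roll":0,"claw":1},
    {"x":0,"y":0,"z":0,"roll":0,"claw":1},
  ],
)

```text
clock: 18.65
eef_pos: [491.2, 272.6, 128.1]
tool_rot: [3.14, -0.001, 1.668]
force: [-0.7, 0.2, -5.6]
width: 38.8
```

Request:
send_rows(
  rows=[
    {"x":0,"y":0,"z":-0.5,"roll":0,"claw":1},
    {"x":0,"y":0,"z":-1,"roll":0,"claw":1},
    {"x":0,"y":0,"z":-1.4,"roll":0,"claw":1},
    {"x":0,"y":0,"z":-1.7,"roll":0,"claw":1},
    {"x":0,"y":0,"z":-2,"roll":0,"claw":1},
  ],
)

```text
clock: 19.07
eef_pos: [490.4, 272.3, 106.7]
tool_rot: [-3.141, 0.0, 1.668]
force: [0.0, -0.2, -4.8]
width: 38.5
```

Request:
send_rows(
  rows=[
    {"x":0,"y":0,"z":-0.2,"roll":0,"claw":1},
    {"x":0,"y":0,"z":-0.4,"roll":0,"claw":1},
    {"x":0,"y":0,"z":-0.6,"roll":0,"claw":1},
    {"x":0,"y":0,"z":-0.8,"roll":0,"claw":1},
    {"x":0,"y":0,"z":-0.9,"roll":0,"claw":1},
  ],
)

```text
clock: 19.48
eef_pos: [490.6, 272.4, 98.1]
tool_rot: [-3.141, 0.0, 1.668]
force: [0.6, -0.9, -6.2]
width: 38.4
```

Request:
send_rows(
  rows=[
    {"x":0,"y":0,"z":-0.2,"roll":0,"claw":1},
    {"x":0,"y":0,"z":-0.5,"roll":0,"claw":1},
    {"x":0,"y":0,"z":-0.8,"roll":0,"claw":1},
    {"x":0,"y":0,"z":-1.0,"roll":0,"claw":1},
    {"x":0,"y":0,"z":-1.2,"roll":0,"claw":1},
  ],
)

```text
clock: 19.9
eef_pos: [490.6, 272.3, 86.0]
tool_rot: [-3.141, 0.0, 1.668]
force: [0.6, 0.1, -4.7]
width: 38.7
```

Request:
send_rows(
  rows=[
    {"x":0,"y":0,"z":-0.2,"roll":0,"claw":1},
    {"x":0,"y":0,"z":-0.4,"roll":0,"claw":1},
    {"x":0,"y":0,"z":-0.6,"roll":0,"claw":1},
    {"x":0,"y":0,"z":-0.7,"roll":0,"claw":1},
    {"x":0,"y":0,"z":-0.8,"roll":0,"claw":1},
  ],
)

```text
clock: 20.32
eef_pos: [490.6, 272.4, 78.2]
tool_rot: [-3.142, -0.0, 1.668]
force: [0.1, 0.5, -4.9]
width: 38.8
```

Request:
send_rows(
  rows=[
    {"x":0,"y":0,"z":-0.1,"roll":0,"claw":1},
    {"x":0,"y":0,"z":-0.2,"roll":0,"claw":1},
    {"x":0,"y":0,"z":-0.3,"roll":0,"claw":1},
    {"x":0,"y":0,"z":-0.35,"roll":0,"claw":1},
    {"x":0,"y":0,"z":-0.4,"roll":0,"claw":1},
  ],
)

```text
clock: 20.73
eef_pos: [490.6, 272.4, 74.4]
tool_rot: [3.142, 0.0, 1.668]
force: [-1.1, -0.7, 1.4]
width: 38.8
```

Request:
send_rows(
  rows=[
    {"x":0,"y":0,"z":-0.05,"roll":0,"claw":1},
    {"x":0,"y":0,"z":-0.1,"roll":0,"claw":1},
    {"x":0,"y":0,"z":-0.1,"roll":0,"claw":1},
    {"x":0,"y":0,"z":-0.1,"roll":0,"claw":1},
    {"x":0,"y":0,"z":-0.1,"roll":0,"claw":1},
  ],
)

```text
clock: 21.15
eef_pos: [490.6, 272.5, 74.4]
tool_rot: [3.141, 0.0, 1.668]
force: [-2.0, -0.8, 5.4]
width: 38.5
```

Bottomed at 74.4. Releasing and clearing off.

Request:
send_rows(
  rows=[
    {"x":0,"y":0,"z":0.05,"roll":0,"claw":1},
    {"x":0,"y":0,"z":0.05,"roll":0,"claw":0.5},
    {"x":0,"y":0,"z":0.05,"roll":0,"claw":0.3},
    {"x":0,"y":0,"z":0.05,"roll":0,"claw":0},
    {"x":0,"y":0,"z":0.05,"roll":0,"claw":0},
  ],
)

```text
clock: 21.57
eef_pos: [491.0, 272.7, 73.9]
tool_rot: [3.141, -0.0, 1.668]
force: [-0.0, -0.3, -0.6]
width: 76.9
```

Request:
send_rows(
  rows=[
    {"x":0,"y":0,"z":0,"roll":0,"claw":0},
    {"x":0,"y":0,"z":0,"roll":0,"claw":0},
    {"x":0,"y":0,"z":0,"roll":0,"claw":0},
    {"x":0,"y":0,"z":2,"roll":0,"claw":0},
    {"x":0,"y":0,"z":5,"roll":0,"claw":0},
  ],
)

```text
clock: 21.98
eef_pos: [488.7, 271.2, 121.9]
tool_rot: [-3.136, 0.003, 1.669]
force: [0.1, -0.3, 0.5]
width: 85.3
```

Request:
send_rows(
  rows=[
    {"x":0,"y":0,"z":3,"roll":0,"claw":0},
    {"x":0,"y":0,"z":6,"roll":0,"claw":0},
    {"x":0,"y":0,"z":9,"roll":0,"claw":0},
    {"x":0,"y":-3,"z":11,"roll":0,"claw":0},
    {"x":0,"y":-6.5,"z":11,"roll":0,"claw":0},
  ],
)

```text
clock: 22.4
eef_pos: [492.7, 211.3, 238.4]
tool_rot: [3.133, -0.005, 1.674]
force: [1.1, -0.6, 0.7]
width: 85.7
```

Request:
send_rows(
  rows=[
    {"x":0,"y":-3.5,"z":0,"roll":0,"claw":0},
    {"x":0,"y":-7,"z":0,"roll":0,"claw":0},
    {"x":0,"y":-10,"z":0,"roll":0,"claw":0},
    {"x":0,"y":-12,"z":0,"roll":0,"claw":0},
    {"x":0,"y":-12,"z":0,"roll":0,"claw":0},
  ],
)

```text
clock: 22.82
eef_pos: [490.4, 81.5, 233.6]
tool_rot: [-3.14, 0.004, 1.661]
force: [0.6, -0.7, -0.5]
width: 85.4
```

```bash
python3 - <<'E'
from h import *
np.set_printoptions(precision=2,suppress=True)
im,d=ctrl.get_image("scene");cv2.imwrite("pics/s5.png",im)
P=cloud("scene",d)
for c in((499,362),(493,272)):
    m=(np.hypot(P[...,0]-c[0],P[...,1]-c[1])<30)&(P[...,2]>56);q=P[m]
    k=q[q[:,2]>106];print(len(q),"zmax",np.sort(q[:,2])[-4:],"knob",k.mean(0))
s=ctrl.read_state();print(s["clock"],s["eef_pos"],s["force"])
E
```

```text
580 zmax [115.99 115.99 116.14 116.29] knob [501.09 362.38 111.97]
528 zmax [115.87 116.7  116.78 117.36] knob [493.69 272.6  112.81]
22.8667 [490.6   84.63 233.78] [ 0.43 -0.23  0.09]
```

View pics/s5.png

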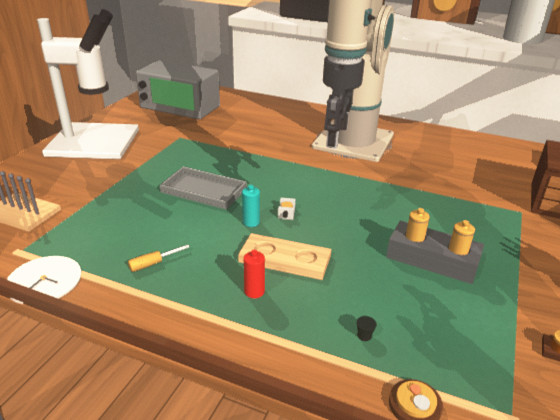

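Both weights stand home in the block, at (418,225) and (461,238). Their tops read 116–117 mm where 115 is expected, within the camera's 2 mm. The rack is empty, the bystanders and look-alikes are where they were, and the arm is clear. Handing in.

```bash
python3 -c "
from cell import ctrl
print(ctrl.finish_job())"
```

```text
the job is handed in; nothing more can be done
None
```

Both weights turned out to be loaded, and both now stand in the wells of the steel block. I handed the job in at about 23 s of the 69 s allowed.

- **Weighing:** I lifted each one about 2 cm clear of its recess and held it still for over a second. The wrist force read about 5.3 N for the first and 4.8 N for the second; an empty shell would read about 1.6 N.
- **Placing:** The first went into the far well and the second into the near one. I lowered each until it touched the well floor, where the wrist force peaked at about 16 N and 5 N, then eased off and let go. The first rubbed lightly on the side of its well on the way down, and I corrected about 1 mm for it.
- **Last checks:** The final picture shows both weights upright. Their tops measured 116–117 mm against 115 mm expected, which is within the camera's 2 mm error. The bystanders and the red and turquoise look-alikes look unmoved, and the arm was clear with its wrist force near zero. No check failed or disagreed.

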